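Turn the lazy susan to its mark

ROBOT

A 7-joint arm with a two-finger parallel gripper is mounted at the origin on the work surface. World frame = base frame: x ahead of the robot, y to its left, z up, the work surface at z = 0. Lengths are in m, angles in degrees, forces in N, time in s.
With the tool pointing down it reaches from about 0.425 to 0.975 m from the base axis. Payload 16.7 kg.
Tool frame: the origin (TCP) lies midway between the tips of the shut fingers; the grasp point (between the pads) lies 19 mm behind it; z points along the fingers, y is the line along which they close (so a half turn about z gives the same grasp; the last joint's range is limited). The gripper opens to 85 mm and grips with 20 to 120 N. Pads are 22 mm wide; open, the fingers measure 114 mm over their backs; the gripper's body (76 mm by 85 mm) begins 54 mm behind the grasp point. The pads swing forward as they close: fully open they stand 13 mm farther back than shut.
Start: joints at [-78.467, 24.414, 4.234, 92.017, -1.954, 63.644, -3.845], TCP at [0.232, 0.634, 0.231] pointing down, gripper open.
Joint ranges: [-163.25, 163.25], [-28.42, 122.38], [-70.27, 78.77], [12.13, 141.07], [-58.53, 238.53], [9.26, 117.41], [-156.51, 156.51]. Speed limits (degrees/s): [108.29, 108.29, 136.94, 136.94, 172.46, 172.46, 172.46].

INTERFACE

Orientations are given as a 3x3 rotation matrix whose columns are the frame's x, y, z axes.
In Python, from rig import env gives the robot as it stands.
- The arm moves only by the tool move_arm, never from a script. Its argument "commands" is a list of rows, each a list of 3 entries, a list of its own where there are three numbers: the shift along the tool's x, y, z in m, then the turn, a rotation vector about the tool's x, y, z in rad, then the gripper's target within -1 to 1 (fully open at 1, half-way at 0, shut at -1). In form: [[[x, y, z], [rx, ry, rz], claw], ...]. A call has 1 to 20 rows; each row shifts and turns the commanded pose from where the row before left it, along the tool's axes as they then stand; what a row does not reach is not made up. A row lasts 1/12 s, in which the tool goes at most 41.7 mm and 7.16 degrees, less where a joint would pass 70% of its speed; a pose out of reach is approached as far as the arm can. A call with a gripper value outside its range is refused whole. The fingers move at their own pace and stop on an object; the grip force is fixed at half the most. Time passes only in rows, so rows that do not move let the fingers close. It gives the time, the measured TCP pose, the force, the opening and the grip force at its end, in the units of the state.
- env.observe(): the state, without advancing time (a new reading comes with each control period).
- env.camera(name): name is "scene" or "side" or "wrist"; returns the picture (384x512x3 uint8, blue, green, red); there is no depth.
- env.camera_info(name): a dict with "fx", "fy", "cx", "cy" (pixels), "R" (3x3) and "t" (3): a world point X has camera coordinates R X + t. Camera axes: x right, y down, z forward; pixel columns grow to the right and rows downward; lengths in m; the calibration is good to about 2 mm. A picture is of the moment at which its call begins: read the wrist's pose just before it. camera_info takes no time and is no camera call; for the wrist camera it gives the pose at the moment of the call.
- env.close_job(): hands the job in; it is judged then, once.
The state is a dict: "time": time; "joint_pos": joint angles; "qd": joint speeds; "joint_efforts": joint torques, N m; "tool_pos": TCP position; "orientation": TCP orientation; "force": force on the tool from outside, world axes, zero at the start; "ft_torque": the same for the moment, N m; "grip_width": opening from 0.0 (shut) to 1.0 (fully open); "gripper_force": force on a finger pad.
Only numpy, scipy, OpenCV 4.12 (cv2) and the standard library are available. Lean on these libraries where they do the work, as an engineer would, in place of code of your own. Each camera call takes 0.05 s, during which the arm holds its last target. There are 200 camera calls.

TASK

Set the breakfast table: turn the larger of the two maple lazy susans until the dark line engraved across its rim faces the brass pointer fixed to its base. The sugar jar must still be standing upright near the middle of it, and the smaller lazy susan must stay as it is set.

Things in the scene. Friction and masses are not known exactly. Their poses are not given: they have to be found in the camera images.
- susan (a joint): Turn of the larger lazy susan's maple tray about its upright axis, rad, positive counter-clockwise from above, 0 when its engraved line faces the pointer; starts between -1.5 and -0.4. Plain bearing: about 1 N at the rim turns it and it stays where left. Tray 300 mm across with a raised rim all round: wall 12 mm thick (radius 138 to 150 mm), top 56 mm and tray floor 26 mm above the table.
- susan_mark (a point): The engraved line of the larger lazy susan, at the middle of the rim's top, 144 mm from the tray's axis and 56 mm above the table; x axis points outward. It is a dark radial line 7 mm wide across the rim's top, down its sides and 45 mm in over the tray floor; it turns with the tray.
- susan_base: Fixed base of the larger lazy susan; origin on the tray's axis at table height, z up, x axis horizontal towards the pointer. The pointer is a brass arrow, its top 18 mm above the table, on a dark walnut tongue that reaches 48 mm out beyond the rim on the side away from the robot; its tip is 157 mm from the axis and points inward.
- jar_center (a point): Centre (half-way up) of the empty white ceramic sugar jar with a shut flip-top lid, 64 mm in diameter and 74 mm high, standing loose near the middle of the larger lazy susan; z up along its axis. It rides round with the tray.
- small_mark (a point): Engraved line of the smaller lazy susan, at the middle of its rim's top, 81 mm from its axis and 48 mm above the table; x axis points outward. It is of the same form, 170 mm across, with its own brass pointer and two little shakers on it; it turns as easily and is to be left alone.
Not all that is in view belongs to the job. Leave any red look-alike of the part that bears jar_center alone.

How it is judged (in metres and radians):
At the end, for the whole second after the job is handed in: The larger lazy susan stands still with its engraved line within 10 degrees of the pointer, and the sugar jar stands upright on its floor within 60 mm of its axis (value of joint susan between -0.175 and 0.175 rad and velocity of joint susan between -0.05 and 0.05 rad/s and angle between jar_center's own z axis and vertical below 0.15 rad and horizontal distance between jar_center and susan_base below 0.06 m and z of jar_center in the frame of susan_base between 0.053 and 0.073 m); the robot touches nothing.
It fails at once if the smaller lazy susan is turned (its engraved line moves by more than 15 mm) (distance of small_mark from where it was at the start of the episode above 0.015 m).
It fails at once if the sugar jar is tipped by more than 25 degrees (angle between jar_center's own z axis and vertical above 0.44 rad).
It also fails if it takes over 37 s, if anything falls off the work surface, if the arm or the gripper's body presses on something with over 40 N, if the wrist force passes 120 N, or if a joint passes its speed limit or range.

## Working session

There is one attempt and no reset: what is moved stays moved. The work goes in short steps, Python scripts to look and compute and a tool call to move; the robot and the scene stay as the last step left them, time stands still between calls to the robot, and variables do not carry over. Pictures are saved under pics/ and viewed, at most 10 in all, crops included, and the job is handed in when it is done.

Besides the shell and the picture viewer there is one more tool, called after "Call:" as name(argument=value, ...), one argument or row to a line, values as JSON. move_arm: Moves the arm, as the interface text tells. Its arguments: {"type":"object","properties":{"commands":{"type":"array"}},"required":["commands"]}

```bash
mkdir -p pics; python3 - <<'E'
from rig import env
import cv2
for n in ("scene","side"):
    cv2.imwrite(f"pics/{n}0.png",env.camera(n))
    i=env.camera_info(n);print(n,i)
s=env.observe();print(s["time"],s["tool_pos"],s["orientation"],s["force"],s["grip_width"])
E
```

```text
scene {'fx': 427.96348166228, 'fy': 427.96348166228, 'cx': 250.12685257385857, 'cy': 186.17973008813442, 'R': array([[ 0.46541941,  0.88503188,  0.01016559],
       [ 0.67634646, -0.34822085, -0.6490745 ],
       [-0.57091175,  0.30896733, -0.76065693]]), 't': array([-0.26432807, -0.35091679,  1.45799775])}
side {'fx': 469.2438533535286, 'fy': 469.2438533535286, 'cx': 251.27708639523112, 'cy': 194.29469892665747, 'R': array([[ 0.86671772, -0.49879092,  0.00282887],
       [-0.38128034, -0.66616223, -0.64097831],
       [ 0.32159865,  0.55446867, -0.76755378]]), 't': array([-0.4870677 ,  0.25294276,  0.94845096])}
0.1 [0.23189361 0.63353412 0.23066887] [[-9.39087381e-01  3.43678361e-01 -2.75517143e-04]
 [ 3.43678447e-01  9.39086710e-01 -1.12981390e-03]
 [-1.29558103e-04 -1.15568328e-03 -9.99999324e-01]] [-0.49986527  0.52363733  0.2767334 ] 0.9976843085893249
```

View pics/scene0.png

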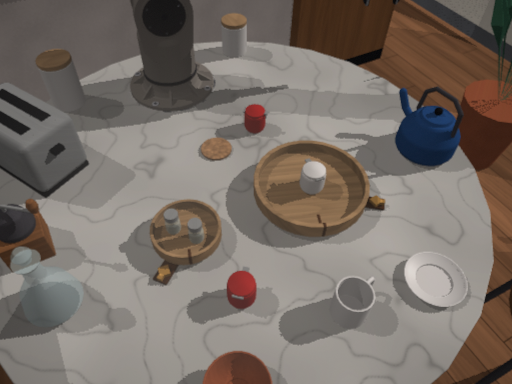

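View pics/side0.png

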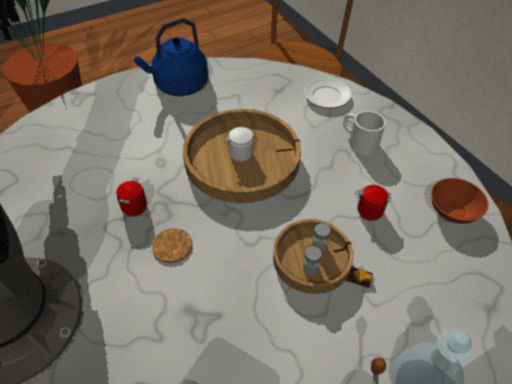

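```bash
cat > h.py <<'E'
import numpy as np
from rig import env
def ray(n,u,v,z,i=None):
    i=i or env.camera_info(n);d=i["R"].T@np.array([(u-i["cx"])/i["fx"],(v-i["cy"])/i["fy"],1]);c=-i["R"].T@i["t"]
    return c+d*(z-c[2])/d[2]
def proj(n,X):
    i=env.camera_info(n);p=i["R"]@np.array(X)+i["t"];return np.array([i["fx"]*p[0]/p[2]+i["cx"],i["fy"]*p[1]/p[2]+i["cy"]])
E
python3 - <<'E'
from h import *
import cv2
for n,a in dict(scene=dict(mark=(319,219,.056),ptr=(374,202,.018),jar=(314,169,.1),rimL=(253,181,.056),rimR=(369,184,.056),top=(308,144,.056),bot=(316,222,.056),smark=(189,252,.048),small=(187,226,.04),base=(172,84,0)),
 side=dict(mark=(290,150,.056),jar=(241,134,.1),L=(183,153,.056),R=(300,150,.056),top=(240,111,.056),bot=(243,190,.056),small=(314,250,.04),red1=(131,190,.06),red2=(374,195,.06))).items():
    for k,v in a.items(): print(n,k,ray(n,*v).round(3))
for n in("scene","side","wrist"): print(n,proj(n,[0.232,.634,.231]))
for n,(x0,y0,x1,y1) in dict(scene=(240,130,400,245),side=(170,95,315,210)).items():
    im=cv2.imread(f"pics/{n}0.png")[y0:y1,x0:x1];cv2.imwrite(f"pics/{n}0c.png",cv2.resize(im,None,fx=5,fy=5,interpolation=2))
cv2.imwrite("pics/wrist0.png",env.camera("wrist"))
E
```

```text
scene mark [0.738 0.096 0.056]
scene ptr [0.737 0.273 0.018]
scene jar [0.627 0.148 0.1  ]
scene rimL [0.559 0.012 0.056]
scene rimR [0.704 0.272 0.056]
scene top [0.508 0.213 0.056]
scene bot [0.742 0.085 0.056]
scene smark [ 0.675 -0.214  0.048]
scene small [ 0.601 -0.189  0.04 ]
scene base [ 0.004 -0.003  0.   ]
side mark [0.721 0.081 0.056]
side jar [0.62  0.152 0.1  ]
side L [0.483 0.205 0.056]
side R [0.743 0.068 0.056]
side top [0.684 0.275 0.056]
side bot [0.553 0.024 0.056]
side small [ 0.61  -0.188  0.04 ]
side red1 [0.326 0.15  0.06 ]
side red2 [ 0.807 -0.142  0.06 ]
scene [379.59454123   6.59079033]
side [15.50912723 35.20308512]
wrist [255.02478526 248.29524437]
```

View pics/scene0c.png

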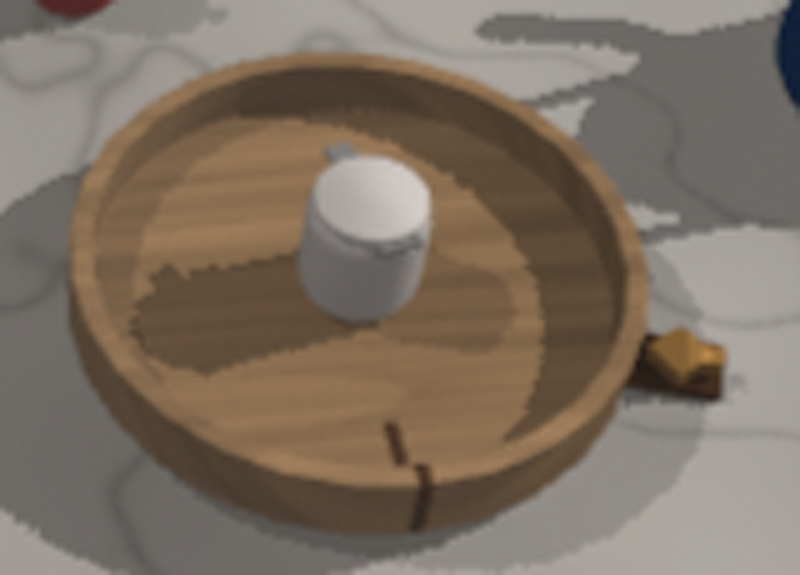

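View pics/side0c.png

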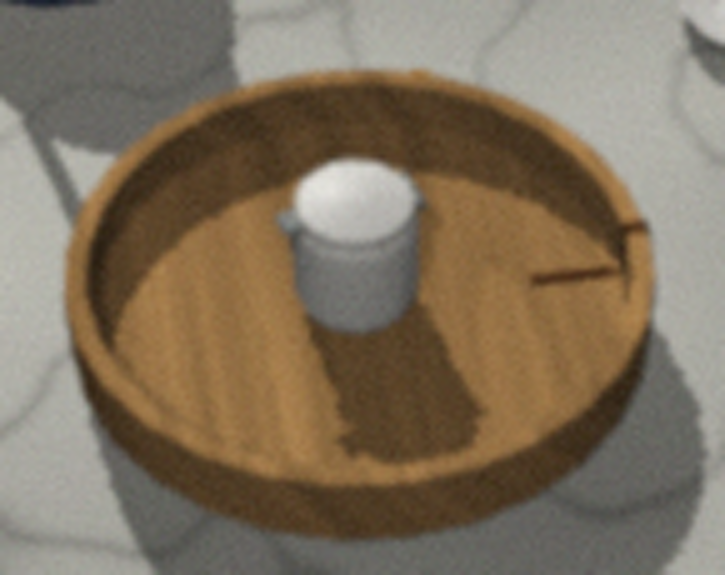

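```bash
python3 - <<'E'
from h import *
from scipy.optimize import least_squares
P=[]
for n,o,pts in (("scene",(240,130),[(72,255),(345,53),(200,93),(545,130),(647,275),(310,482)]),("side",(170,95),[(68,255),(360,70),(205,120),(654,285),(380,487),(560,130)])):
    for u,v in pts: P.append(ray(n,o[0]+u/5,o[1]+v/5,.056)[:2])
P=np.array(P);r=least_squares(lambda c:np.hypot(*(P-c).T)-.15,[.62,.15]);c=r.x;print(c,r.fun.round(3))
def pol(p): d=p[:2]-c;return p.round(3),np.hypot(*d).round(3),np.degrees(np.arctan2(d[1],d[0])).round(1)
for n,u,v,z in (("scene",324,222.7,.056),("side",297.4,140.5,.056),("scene",240+402/5,130+462/5,.026),("scene",240+390/5,130+424/5,.026),("side",170+535/5,95+280/5,.026),("side",170+615/5,95+270/5,.026),("scene",378,201,.018),("scene",240+650/5,200.5,.018),("scene",240+722/5,202.5,.018),("scene",240+368/5,130+195/5,.1),("side",170+355/5,95+203/5,.1)): print(n,pol(ray(n,u,v,z)))
E
```

```text
[0.62546626 0.14484738] [-0.005 -0.001 -0.013 -0.006  0.    -0.002  0.005  0.    -0.008 -0.008
 -0.002 -0.008]
scene (array([0.753, 0.101, 0.056]), np.float64(0.135), np.float64(-19.2))
side (array([0.756, 0.1  , 0.056]), np.float64(0.138), np.float64(-18.8))
scene (array([0.732, 0.109, 0.026]), np.float64(0.112), np.float64(-18.6))
scene (array([0.71 , 0.117, 0.026]), np.float64(0.089), np.float64(-18.4))
side (array([0.708, 0.119, 0.026]), np.float64(0.086), np.float64(-17.5))
side (array([0.748, 0.104, 0.026]), np.float64(0.129), np.float64(-18.3))
scene (array([0.739, 0.284, 0.018]), np.float64(0.18), np.float64(50.8))
scene (array([0.729, 0.267, 0.018]), np.float64(0.16), np.float64(49.8))
scene (array([0.751, 0.296, 0.018]), np.float64(0.196), np.float64(50.3))
scene (array([0.627, 0.147, 0.1  ]), np.float64(0.003), np.float64(54.1))
side (array([0.617, 0.147, 0.1  ]), np.float64(0.009), np.float64(168.5))
```

View pics/wrist0.png

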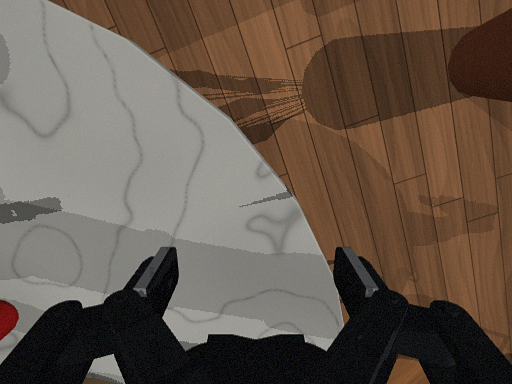

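```bash
python3 - <<'E'
from h import *
for n,u,v,z in (("scene",428,157,0),("scene",400,150,0),("scene",458,150,0),("side",181,92,0),("side",207,75,0),("side",153,78,0),("scene",254,130,0),("scene",439,88,.2),("side",176,22,.2)): print(n,ray(n,u,v,z).round(3))
for z in (.15,.2,.25): print(z,proj("scene",[.555,.49,z]),proj("side",[.555,.49,z]))
E
```

```text
scene [0.667 0.531 0.   ]
scene [0.607 0.477 0.   ]
scene [0.686 0.63  0.   ]
side [0.604 0.499 0.   ]
side [0.71  0.536 0.   ]
side [0.557 0.605 0.   ]
scene [0.335 0.136 0.   ]
scene [0.606 0.539 0.2  ]
side [0.632 0.541 0.2  ]
0.15 [405.98510326  97.73750073] [159.86918772  54.91607077]
0.2 [411.37376911  82.60890268] [157.10506831  38.54187894]
0.25 [417.13426296  66.43640308] [154.16513545  21.1261969 ]
```

Call:
move_arm(
  commands=[
    [[-0.01, -0.0036, 0], [0, 0, 0], 1],
    [[-0.02, -0.0072, 0], [0, 0, 0], 1],
    [[-0.02, -0.0072, 0], [0, 0, 0], 1],
    [[-0.02, -0.0072, 0], [0, 0, 0], 1],
    [[-0.02, -0.0072, 0], [0, 0, 0], 1],
    [[-0.02, -0.0072, 0], [0, 0, 0], 1],
    [[-0.02, -0.0072, 0], [0, 0, 0], 1],
    [[-0.02, -0.0072, 0], [0, 0, 0], 1],
    [[-0.02, -0.0072, 0], [0, 0, 0], 1],
    [[-0.02, -0.0072, 0], [0, 0, 0], 1],
    [[-0.02, -0.0072, 0], [0, 0, 0], 1],
    [[-0.02, -0.0072, 0], [0, 0, 0], 1],
    [[-0.02, -0.0072, 0], [0, 0, 0], 1],
    [[-0.02, -0.0072, 0], [0, 0, 0], 1],
    [[-0.02, -0.0072, 0], [0, 0, 0], 1],
    [[-0.02, -0.0072, 0], [0, 0, 0], 1],
    [[-0.02, -0.0072, 0], [0, 0, 0], 1],
    [[-0.02, -0.0072, 0], [0, 0, 0], 1],
    [[-0.02, -0.0072, 0], [0, 0, 0], 1],
    [[-0.02, -0.0072, 0], [0, 0, 0], 1],
  ],
)

```text
time: 1.82
tool_pos: [0.5509, 0.3662, 0.2313]
orientation: [[-0.939, 0.344, -0.0], [0.344, 0.939, -0.0], [-0.0, -0.0, -1.0]]
force: [-0.2, -0.2, -0.2]
grip_width: 1.001
gripper_force: 0.0
```

Call:
move_arm(
  commands=[
    [[-0.02, -0.0072, 0], [0, 0, 0], 1],
    [[-0.02, -0.0072, 0], [0, 0, 0], 1],
    [[-0.02, -0.0072, 0], [0, 0, 0], 1],
    [[-0.02, -0.0072, 0], [0, 0, 0], 1],
    [[-0.02, -0.0072, 0], [0, 0, 0], 1],
    [[-0.02, -0.0072, 0], [0, 0, 0], 1],
    [[-0.02, -0.0072, 0], [0, 0, 0], 1],
    [[-0.02, -0.0072, 0], [0, 0, 0], 1],
    [[-0.02, -0.0072, 0], [0, 0, 0], 1],
    [[-0.02, -0.0072, 0], [0, 0, 0], 1],
    [[-0.02, -0.0072, 0], [0, 0, 0], 1],
    [[-0.02, -0.0072, 0], [0, 0, 0], 1],
    [[-0.01, -0.0036, 0], [0, 0, 0], 1],
    [[0, 0, 0], [0, 0, 0.08], 1],
    [[0, 0, 0], [0, 0, 0.08], 1],
    [[0, 0, 0], [0, 0, 0.08], 1],
    [[0, 0, 0], [0, 0, 0.08], 1],
    [[0, 0, 0], [0, 0, 0.08], 1],
    [[0, 0, 0], [0, 0, 0.08], 1],
    [[0, 0, 0], [0, 0, 0.08], 1],
  ],
)

```text
time: 3.48
tool_pos: [0.7534, 0.1973, 0.2312]
orientation: [[-0.61, 0.792, -0.0], [0.792, 0.61, 0.0], [0.0, -0.0, -1.0]]
force: [0.0, 0.9, -0.9]
grip_width: 0.999
gripper_force: 0.0
```

Call:
move_arm(
  commands=[
    [[0, 0, 0], [0, 0, 0.08], 1],
    [[0, 0, 0], [0, 0, 0.08], 1],
    [[0, 0, 0], [0, 0, 0.08], 1],
    [[0, 0, 0], [0, 0, 0.08], 1],
    [[0, 0, 0], [0, 0, 0], 1],
    [[0, 0, 0], [0, 0, 0], 1],
  ],
)

```text
time: 3.98
tool_pos: [0.7535, 0.1975, 0.2312]
orientation: [[-0.336, 0.942, -0.0], [0.942, 0.336, -0.0], [-0.0, -0.0, -1.0]]
force: [-0.3, -0.4, -0.7]
grip_width: 1.001
gripper_force: 0.0
```

```bash
python3 - <<'E'
from h import *
import cv2
i=env.camera_info("wrist");cv2.imwrite("pics/wrist1.png",env.camera("wrist"))
print(proj("wrist",[.7535+.0056*.942+.0053*.336,.1975-.0053*.942+.0056*.336,.056]))
for a in (0,20,40):
  for r in (.138,.15): print(a,r,proj("wrist",[.625+r*np.cos(np.radians(a)),.146+r*np.sin(np.radians(a)),.056]).round(1))
E
```

```text
[259.65345111 179.65059751]
0 0.138 [248.4 215.1]
0 0.15 [257.4 218. ]
20 0.138 [254.7 179. ]
20 0.15 [264.7 178.9]
40 0.138 [247.3 139.5]
40 0.15 [257.  135.8]
```

View pics/wrist1.png

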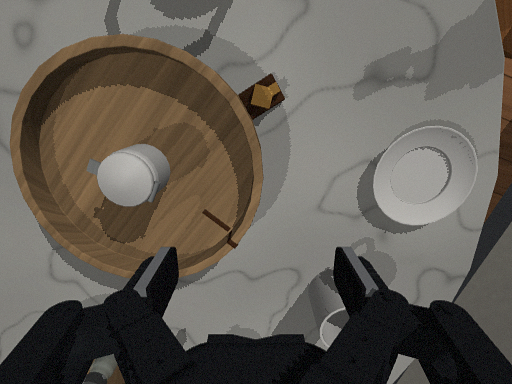

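Call:
move_arm(
  commands=[
    [[-0.005, 0.005, 0.01], [0, 0, 0], 1],
    [[0, 0, 0.02], [0, 0, 0], 1],
    [[0, 0, 0.02], [0, 0, 0], 1],
    [[0, 0, 0.02], [0, 0, 0], 1],
    [[0, 0, 0.02], [0, 0, 0], 1],
    [[0, 0, 0.02], [0, 0, 0], 1],
    [[0, 0, 0.02], [0, 0, 0], 1],
    [[0, 0, 0.02], [0, 0, 0], 1],
    [[0, 0, 0.015], [0, 0, 0], 1],
    [[0, 0, 0.015], [0, 0, 0], 1],
    [[0, 0, 0.01], [0, 0, 0], 0.5],
    [[0, 0, 0.006], [0, 0, 0], 0],
    [[0, 0, 0], [0, 0, 0], -0.3],
    [[0, 0, 0], [0, 0, 0], -0.4],
    [[0, 0, 0], [0, 0, 0], -0.4],
  ],
)

```text
time: 5.28
tool_pos: [0.7608, 0.1946, 0.0364]
orientation: [[-0.334, 0.943, 0.001], [0.943, 0.334, 0.0], [-0.0, 0.001, -1.0]]
force: [-0.1, 0.1, 0.6]
grip_width: 0.307
gripper_force: 0.0
```

Call:
move_arm(
  commands=[
    [[0, 0, 0], [0, 0, 0], -0.5],
    [[0, 0, 0], [0, 0, 0], -0.55],
    [[0, 0, 0], [0, 0, 0], -0.6],
    [[0, 0, 0], [0, 0, 0], -0.65],
    [[0, 0, 0], [0, 0, 0], -0.7],
    [[0, 0, 0], [0, 0, 0], -0.75],
    [[0, 0, 0], [0, 0, 0], -0.75],
    [[0, 0, 0], [0, 0, 0], -0.75],
  ],
)

```text
time: 5.95
tool_pos: [0.7566, 0.1944, 0.0359]
orientation: [[-0.333, 0.943, -0.007], [0.943, 0.333, 0.0], [0.003, -0.007, -1.0]]
force: [-27.9, -2.5, 17.4]
grip_width: 0.149
gripper_force: 57.0
```

Call:
move_arm(
  commands=[
    [[0, -0.002, 0], [0, 0, 0], -0.75],
    [[0, -0.002, 0], [0, 0, 0], -0.8],
    [[0, 0, 0], [0, 0, 0], -0.85],
    [[0, 0, 0], [0, 0, 0], -0.85],
  ],
)

```text
time: 6.28
tool_pos: [0.7562, 0.195, 0.036]
orientation: [[-0.334, 0.943, 0.0], [0.943, 0.334, 0.002], [0.002, 0.001, -1.0]]
force: [-1.5, 5.3, -2.5]
grip_width: 0.15
gripper_force: 57.3
```

Call:
move_arm(
  commands=[
    [[0.0036, -0.0001, 0], [0, 0, -0.025], -0.85],
    [[0.0072, -0.0002, 0], [0, 0, -0.05], -0.85],
    [[0.0072, -0.0002, 0], [0, 0, -0.05], -0.85],
    [[0.0072, -0.0002, 0], [0, 0, -0.05], -0.85],
    [[0.0072, -0.0002, 0], [0, 0, -0.05], -0.85],
    [[0.0072, -0.0002, 0], [0, 0, -0.05], -0.85],
    [[0.0072, -0.0002, 0], [0, 0, -0.05], -0.85],
    [[0.0036, -0.0001, 0], [0, 0, -0.025], -0.85],
    [[0, 0, 0], [0, 0, 0], -0.85],
  ],
)

```text
time: 7.03
tool_pos: [0.7312, 0.2407, 0.0361]
orientation: [[-0.64, 0.769, 0.001], [0.769, 0.64, 0.004], [0.002, 0.003, -1.0]]
force: [3.0, 11.7, -7.9]
grip_width: 0.149
gripper_force: 55.6
```

Call:
move_arm(
  commands=[
    [[0.0036, 0.001, 0], [0, 0, -0.025], -0.85],
    [[0.0072, -0.0002, 0], [0, 0, -0.05], -0.85],
    [[0.0072, -0.0002, 0], [0, 0, -0.05], -0.85],
    [[0.0072, -0.0002, 0], [0, 0, -0.05], -0.85],
    [[0.0072, -0.0002, 0], [0, 0, -0.05], -0.85],
    [[0.0072, -0.0002, 0], [0, 0, -0.05], -0.85],
    [[0.0072, -0.0002, 0], [0, 0, -0.05], -0.85],
    [[0.0072, -0.0002, 0], [0, 0, -0.05], -0.85],
    [[0.0036, -0.0001, 0], [0, 0, -0.025], -0.85],
    [[0, 0, 0], [0, 0, 0], -0.85],
  ],
)

```text
time: 7.87
tool_pos: [0.6866, 0.277, 0.036]
orientation: [[-0.889, 0.459, 0.0], [0.459, 0.889, 0.004], [0.002, 0.003, -1.0]]
force: [-0.5, 12.6, -7.0]
grip_width: 0.143
gripper_force: 55.2
```

Call:
move_arm(
  commands=[
    [[0.0029, 0.0015, 0], [0, 0, -0.02], -0.85],
    [[0.0072, -0.0002, 0], [0, 0, -0.05], -0.85],
    [[0.0072, -0.0002, 0], [0, 0, -0.05], -0.85],
    [[0.0072, -0.0002, 0], [0, 0, -0.05], -0.85],
    [[0.0072, -0.0002, 0], [0, 0, -0.05], -0.85],
    [[0.0072, -0.0002, 0], [0, 0, -0.05], -0.85],
    [[0.0072, -0.0002, 0], [0, 0, -0.05], -0.85],
    [[0.0072, -0.0002, 0], [0, 0, -0.05], -0.85],
    [[0.0072, -0.0002, 0], [0, 0, -0.05], -0.85],
    [[0.0029, -0.0001, 0], [0, 0, -0.02], -0.85],
    [[0, 0, 0], [0, 0, 0], -0.85],
  ],
)

```text
time: 8.78
tool_pos: [0.626, 0.2931, 0.036]
orientation: [[-0.999, 0.038, -0.001], [0.038, 0.999, 0.003], [0.001, 0.002, -1.0]]
force: [-5.2, 9.4, -3.8]
grip_width: 0.149
gripper_force: 55.0
```

```bash
python3 - <<'E'
from h import *
import cv2
a=env.camera("scene");b=env.camera("side")
cv2.imwrite("pics/both1.png",np.hstack([cv2.resize(a[120:250,240:400],None,fx=2.5,fy=2.5,interpolation=2),cv2.resize(b[80:210,165:325],None,fx=2.5,fy=2.5,interpolation=2)]))
E
```

```text
(no output)
```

View pics/both1.png

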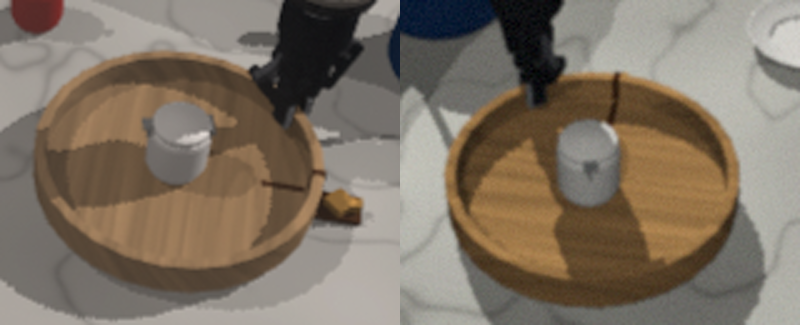

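```bash
python3 - <<'E'
from h import *
c=np.array([.6205,.147])
for n,u,v,z in (("scene",367.5,189.2,.056),("scene",345.2,193.2,.026),("scene",240+305/2.5,120+187/2.5,.026),("side",251.5,111,.056),("scene",240+343/2.5,120+203/2.5,.018),("scene",240+322/2.5,120+203/2.5,.018)):
  p=ray(n,u,v,z);d=p[:2]-c;print(n,p.round(3),np.hypot(*d).round(3),np.degrees(np.arctan2(d[1],d[0])).round(1))
E
```

```text
scene [0.717 0.258 0.056] 0.147 49.0
scene [0.684 0.219 0.026] 0.096 48.8
scene [0.708 0.255 0.026] 0.139 50.9
side [0.712 0.259 0.056] 0.144 50.9
scene [0.739 0.282 0.018] 0.18 48.8
scene [0.729 0.263 0.018] 0.159 46.9
```

Call:
move_arm(
  commands=[
    [[0, 0.001, 0], [0, 0, 0], -0.85],
    [[0, 0, 0], [0, 0, 0], -0.7],
    [[0, 0, 0], [0, 0, 0], -0.6],
    [[0, 0, 0], [0, 0, 0], -0.5],
    [[0, 0, 0], [0, 0, 0], -0.3],
    [[0, 0, 0], [0, 0, 0], -0.3],
    [[0, 0, 0], [0, 0, 0], -0.3],
    [[0, 0, -0.01], [0, 0, 0], -0.3],
    [[0, 0, -0.02], [0, 0, 0], -0.3],
    [[0, 0, -0.02], [0, 0, 0], -0.3],
    [[0, 0, -0.03], [0, 0, 0], -0.3],
    [[0, 0, -0.03], [0, 0, 0], -0.3],
    [[0, 0, -0.03], [0, 0, 0], -0.3],
    [[0, 0, -0.03], [0, 0, 0], -0.3],
    [[0, 0, -0.02], [0, 0, 0], -0.3],
    [[0, 0, 0], [0, 0, 0], -0.3],
    [[0, 0, 0], [0, 0, 0], -0.3],
  ],
)

```text
time: 10.3
tool_pos: [0.6282, 0.2917, 0.2274]
orientation: [[-0.999, 0.041, 0.002], [0.041, 0.999, 0.001], [-0.002, 0.002, -1.0]]
force: [0.8, -0.6, -1.1]
grip_width: 0.349
gripper_force: 0.0
```

```bash
python3 - <<'E'
from h import *
import cv2
a=env.camera("scene")
cv2.imwrite("pics/scene2.png",cv2.resize(a[90:290,120:400],None,fx=2.8,fy=2.8,interpolation=2))
E
```

```text
(no output)
```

View pics/scene2.png

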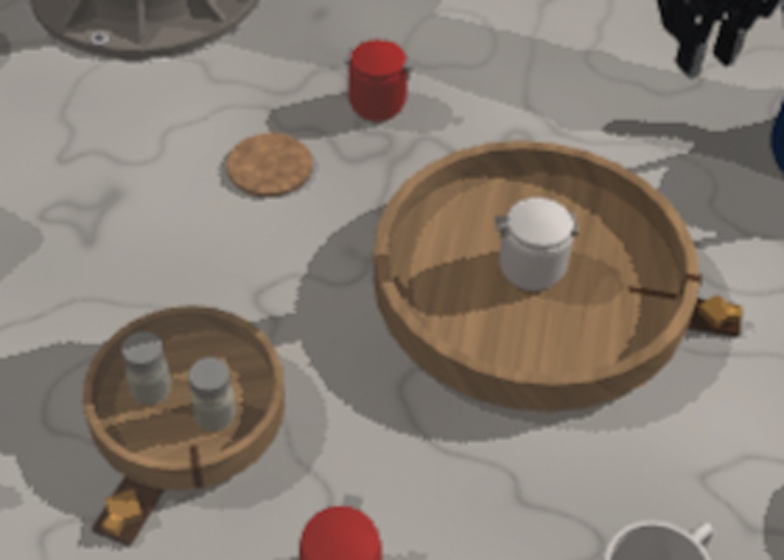

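The engraved line, at crop (692,278), still lines up with the pointer at (718,315). The jar is upright near the middle at (538,245), and the small susan's line at (195,465) hasn't moved.

```bash
python3 -c "
from rig import env
print(env.close_job())"
```

```text
the job is handed in; nothing more can be done
None
```

I handed the job in at about 10 s: I measured the larger lazy susan's engraved line within about 2° of the pointer, with the sugar jar upright near the middle and the smaller susan where it was; no verdict came back.

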